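Move three vessels on around the lab bench

ROBOT

A 6-joint arm with a two-finger parallel gripper is mounted at the origin on the work surface. World frame = base frame: x ahead of the robot, y to its left, z up, the work surface at z = 0. Lengths are in mm, angles in rad, forces in N, time in s.
With the tool pointing down it reaches from about 325 to 1000 mm from the base axis. Payload 5.1 kg.
Tool frame: the origin (TCP) lies midway between the tips of the shut fingers; the grasp point (between the pads) lies 19 mm behind it (bot.grasp_offset is the distance from the TCP to the grasp point, in mm); z points along the fingers, y is the line along which they close (so a half turn about z gives the same grasp; the last joint's range is limited). The gripper opens to 85 mm and grips with 20 to 120 N. Pads are 22 mm wide; open, the fingers measure 114 mm over their backs; the gripper's body (76 mm by 85 mm) begins 54 mm behind the grasp point. The pads swing forward as they close: fully open they stand 13 mm farther back than shut.
Start: joints at [-0.083, 0.124, 1.65, -0, 1.367, -0.083], TCP at [649.988, -0.028, 231.322] pointing down, gripper open.
Joint ranges: [-2.61, 2.61], [-1.02, 2.33], [0.03, 2.71], [-1.35, 4.49], [0.32, 2.68], [-2.91, 2.91]. Speed limits (rad/s): [2.57, 2.57, 3.14, 3.14, 3.14, 3.14].

INTERFACE

Orientations are given as a unit quaternion [x, y, z, w].
In Python, from cell import bot gives the robot as it stands.
- The arm moves only by the tool jog_arm, never from a script. Its argument "series" is a list of rows, each a list of 7 numbers: the shift along the tool's x, y, z in mm, then the turn, a rotation vector about the tool's x, y, z in degrees, then the gripper's target within -1 to 1 (shut at 1, half-way at 0, fully open at -1). In form: [[x, y, z, rx, ry, rz, grip], ...]. A call has 1 to 10 rows; each row shifts and turns the commanded pose from where the row before left it, along the tool's axes as they then stand; what a row does not reach is not made up. A row lasts 1/8 s, in which the tool goes at most 62.5 mm and 10.7 degrees, less where a joint would pass 70% of its speed; a pose out of reach is approached as far as the arm can. A call is refused whole if a number of a shift passes 62.5 or a number of a turn 10.7, either way. A call with a gripper value outside its range is refused whole. The fingers move at their own pace and stop on an object; "force" is the grip in N (left out, the last holds). Time passes only in rows, so rows that do not move let the fingers close. It gives the time, the measured TCP pose, the force, the opening and the grip force at its end, in the units of the state.
- bot.observe(): the state, without advancing time (a new reading comes with each control period).
- bot.read_camera(name): name is "scene" or "side" or "wrist"; returns a dict with "pixels" (420x560x3 uint8, red, green, blue), "intrinsics" (3x3 intrinsics, pixels), "world_to_cam" (4x4, takes a point from world to camera coordinates). Camera axes: x right, y up, looking along -z (the intrinsics and any distortion apply to the point x, -y, -z); pixel columns grow to the right and rows downward; lengths in mm; the calibration is good to about 2 mm. The wrist camera is an equidistant fisheye: a pixel r from the principal point sees the ray r / f radians off the axis. A picture is of the moment at which its call begins. There is no depth.
- bot.sign_off(): hands the job in; it is judged then, once.
The state is a dict: "time_s": time; "qpos": joint angles; "joint_velocities": joint speeds; "joint_torque": joint torques, N m; "tcp_pos": TCP position; "ee_rot": TCP orientation; "wrist_force": force on the tool from outside, world axes, zero at the start; "ft_torque": the same for the moment, N m; "width": finger opening in mm; "grasp_force": force on a finger pad.
Only numpy, scipy, OpenCV 4.12 (cv2) and the standard library are available. Lean on these libraries where they do the work, as an engineer would, in place of code of your own. Each camera call takes 0.05 s, during which the arm holds its last target. There are 200 camera calls.

TASK

Move the three glass vessels on to their next station: the conical flask, now weighed, goes from the balance to the middle of the stirrer plate; the tall bottle, now stirred, goes from the stirrer to the middle of the round cork mat; and the squat jar goes from the cork mat to the middle of the balance pan. Every station is taken, so stand one vessel, upright and let go, in the empty steel tray on the way. Set everything down upright without dropping it, and leave the tube rack, the spirit burner and the dishes where they stand.

Things in the scene. Friction and masses are not known exactly. Their poses are not given: they have to be found in the camera images.
- flask_center (a point): Conical clear-glass flask, dark rubber stopper, loose, 0.10-0.20 kg, 118 mm high; z up its axis. Point: on the axis half-way up, 59 mm above the underside. Base 74 mm across, cone to 72 mm above the underside, then a neck 28 mm across to 106 mm (31 mm lip at its top), stopper 24 mm across to 118 mm. Grip the neck, about 32 mm above the point. Starts on the balance.
- bottle_center (a point): Tall clear-glass bottle, black cap, loose, 0.14-0.28 kg, 120 mm high; z up its axis. Point: on the axis half-way up, 60 mm above the underside. Straight body 50 mm across to 88 mm above the underside, shoulder, cap 34 mm across from 99 to 120 mm. Grip the upper body, about 15 mm above the point, or the cap. Starts on the stirrer.
- jar_center (a point): Squat clear-glass jar with a black lid as wide as itself, loose, 0.11-0.23 kg, 58 mm across, 70 mm high (lid from 52 mm up); z up its axis. Point: on the axis half-way up, 35 mm above the underside. Grip across its width, about 10 mm above the point. Starts on the cork mat.
- balance_pan (a point): Middle of the top of the balance's round steel pan, 112 mm across, 45 mm above the bench. The balance is a flat grey box with a display strip in front, 170 mm long, 150 mm wide, 36 mm high below the pan; x points to its back (100 mm lies in front of the point, 70 mm behind), z up. Fixed; stands on any of four spots.
- stirrer_top (a point): Middle of the top of the magnetic stirrer's square white ceramic plate, 120 x 120 mm, 50 mm above the bench. A grey box with a black knob in front, 155 mm long, 130 mm wide; x points to its back (90 mm lies in front of the point, 65 mm behind; the knob 14 mm further in front), z up. Fixed; stands on any of four spots.
- mat_top (a point): Middle of the top of the flat round cork mat, 120 mm across, 16 mm thick, its top 16 mm above the bench; z up. Fixed; it lies on any of four spots.
- tray_floor (a point): Middle of the floor of the empty, shallow steel tray, 120 mm (x) by 160 mm (y) outside, walls 3 mm thick and 16 mm high, floor 3 mm above the bench, z up. The free place. Fixed; it lies on any of four spots.
- rack_center (a point): Wooden test-tube rack with plugged tubes, 50 mm (x) by 130 mm (y), 70 mm high, 116 mm with the tubes; the point is 35 mm above its underside, z up. Loose; leave it alone.
- burner_center (a point): Spirit burner of glass, unlit, round, 80 mm across, 70 mm high, with a brass collar; the point is on its axis 35 mm above its underside. Loose; leave it alone.
- dishes_center (a point): Stack of three round lidded dishes, 90 mm across, 45 mm high; the point is on the axis half-way up. Loose; leave it alone.

How it is judged (in metres and radians):
On the way:
1. one of the three vessels stands upright, let go, in the steel tray (((x of flask_center in the frame of tray_floor between -0.05 and 0.05 m and y of flask_center in the frame of tray_floor between -0.07 and 0.07 m and z of flask_center in the frame of tray_floor between 0.051 and 0.067 m and angle between flask_center's own z axis and vertical below 0.15 rad and linear speed of flask below 0.05 m/s and contact force between flask and the fingers below 0.05 N) or (x of bottle_center in the frame of tray_floor between -0.05 and 0.05 m and y of bottle_center in the frame of tray_floor between -0.07 and 0.07 m and z of bottle_center in the frame of tray_floor between 0.052 and 0.068 m and angle between bottle_center's own z axis and vertical below 0.15 rad and linear speed of bottle below 0.05 m/s and contact force between bottle and the fingers below 0.05 N) or (x of jar_center in the frame of tray_floor between -0.05 and 0.05 m and y of jar_center in the frame of tray_floor between -0.07 and 0.07 m and z of jar_center in the frame of tray_floor between 0.027 and 0.043 m and angle between jar_center's own z axis and vertical below 0.15 rad and linear speed of jar below 0.05 m/s and contact force between jar and the fingers below 0.05 N))), for 0.2 s.
At the end, for the whole second after the job is handed in: The flask stands on the stirrer plate, the bottle on the cork mat and the jar on the balance pan, each with its axis within 15 mm of the middle of its place, resting on it (height within 6 mm), upright within 0.1 rad, and at rest (horizontal distance between flask_center and stirrer_top below 0.015 m and z of flask_center in the frame of stirrer_top between 0.053 and 0.065 m and angle between each of flask_center, bottle_center, jar_center's own z axis and vertical below 0.1 rad and linear speed of each of flask, bottle, jar below 0.02 m/s and angular speed of each of flask, bottle, jar below 0.2 rad/s and horizontal distance between bottle_center and mat_top below 0.015 m and z of bottle_center in the frame of mat_top between 0.054 and 0.066 m and horizontal distance between jar_center and balance_pan below 0.015 m and z of jar_center in the frame of balance_pan between 0.029 and 0.041 m); the robot touches nothing.
It fails at once if the tube rack, the spirit burner or the stack of dishes is pushed more than 20 mm or tipped (distance of any of rack_center, burner_center, dishes_center from where it was at the start of the episode above 0.02 m or angle between any of rack_center, burner_center, dishes_center's own z axis and vertical above 0.3 rad).
It fails at once if a vessel is dropped (falls free, faster than 0.5 m/s, about 13 mm) ((linear speed of flask above 0.5 m/s and contact force between flask and anything else below 0.02 N) or (linear speed of bottle above 0.5 m/s and contact force between bottle and anything else below 0.02 N) or (linear speed of jar above 0.5 m/s and contact force between jar and anything else below 0.02 N)).
It fails at once if a vessel is tipped over (leans more than 0.6 rad) (angle between any of flask_center, bottle_center, jar_center's own z axis and vertical above 0.6 rad).
It also fails if it takes over 134 s, if anything falls off the work surface, if the arm or the gripper's body presses on something with over 40 N, if the wrist force passes 120 N, or if a joint passes its speed limit or range.

## Working session

There is one attempt and no reset: what is moved stays moved. The work goes in short steps, Python scripts to look and compute and a tool call to move; the robot and the scene stay as the last step left them, time stands still between calls to the robot, and variables do not carry over. Pictures are saved under pics/ and viewed, at most 14 in all, crops included, and the job is handed in when it is done.

Besides the shell and the picture viewer there is one more tool, called after "Emit:" as name(argument=value, ...) on one line, values as JSON. jog_arm: Moves the arm, as the interface text tells. Its arguments: {"type":"object","properties":{"series":{"type":"array"},"force":{"type":"number"}},"required":["series"]}

```bash
mkdir -p pics; ls; python3 - <<'E'
from cell import bot
import cv2,numpy as np
np.set_printoptions(precision=4,suppress=True)
for n in("scene","side","wrist"):
    r=bot.read_camera(n);cv2.imwrite(f"pics/{n}0.png",r["pixels"][...,::-1]);print(n,r["intrinsics"],r["world_to_cam"], [k for k in r])
print(bot.observe())
E
```

```text
pics
scene [[453.3956   0.     284.1892]
 [  0.     453.3956 208.977 ]
 [  0.       0.       1.    ]] [[    0.12       0.9927    -0.0109   -75.9197]
 [   -0.773      0.1003     0.6264   387.5671]
 [    0.623     -0.0667     0.7794 -1378.4725]
 [    0.         0.         0.         1.    ]] ['pixels', 'intrinsics', 'world_to_cam']
side [[538.5095   0.     277.0163]
 [  0.     538.5095 209.263 ]
 [  0.       0.       1.    ]] [[    0.9779    -0.208      0.0192  -542.3382]
 [    0.0865     0.4866     0.8693  -127.4058]
 [   -0.1901    -0.8485     0.4939 -1090.6235]
 [    0.         0.         0.         1.    ]] ['pixels', 'intrinsics', 'world_to_cam']
wrist [[325.1923   0.     281.6851]
 [  0.     325.1923 206.0667]
 [  0.       0.       1.    ]] [[   1.       -0.0008   -0.0028 -648.8435]
 [  -0.        0.9591   -0.2831   36.9617]
 [   0.0029    0.2831    0.9591 -379.2243]
 [   0.        0.        0.        1.    ]] ['pixels', 'intrinsics', 'world_to_cam']
{'time_s': 0.15, 'qpos': array([-0.0826,  0.1244,  1.6513, -0.    ,  1.3675, -0.0826]), 'joint_velocities': array([-0.0013, -0.0011, -0.0054,  0.0015,  0.0005, -0.0006]), 'joint_torque': array([  0.0004, -42.4228, -36.6012,  -0.    ,   0.0047,  -0.    ]), 'tcp_pos': array([649.5259,   0.0131, 230.3256]), 'ee_rot': array([ 0.7071,  0.7071, -0.0005, -0.0006]), 'wrist_force': array([-1.1303,  0.6795,  0.6945]), 'ft_torque': array([-0.0161, -0.0262,  0.0164]), 'grasp_force': 0.0, 'width': 85.49982725309133}
```

View pics/scene0.png

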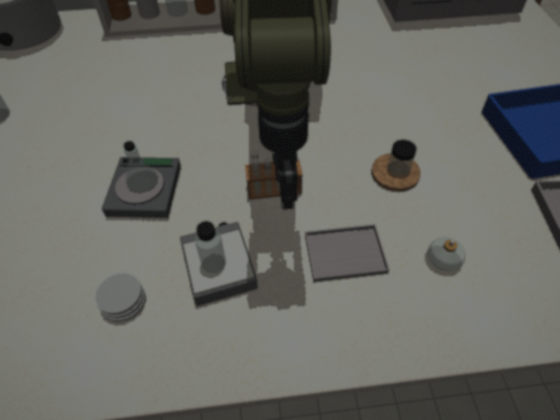

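View pics/side0.png

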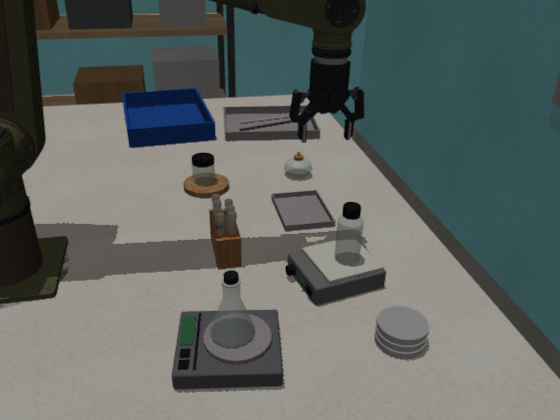

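View pics/wrist0.png

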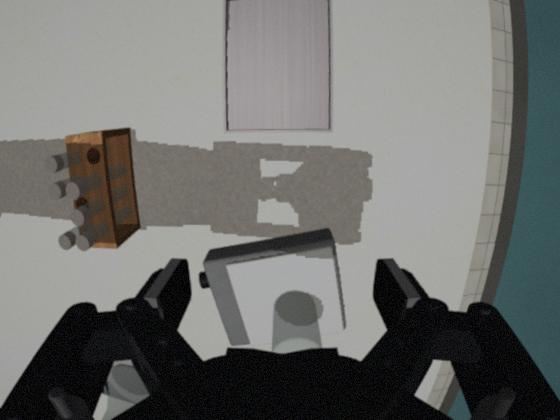

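The scene view shows the balance with the flask at (140,185), the stirrer with the bottle at (215,260), the tray at (345,252), the mat with the jar at (397,170), the rack at (272,180), the dishes at (120,296) and the burner at (446,255). The side view has the flask stopper at (231,277), the bottle cap at (351,211) and the jar lid at (203,160). In the wrist view, image right is +x and image up is +y.

```bash
cat > h.py <<'E'
import cv2,numpy as np
np.set_printoptions(precision=1,suppress=True)
from cell import bot
def cam(r): return r["intrinsics"],r["world_to_cam"]
def cast(r,uv,z):
    K,W=cam(r);R=W[:3,:3];c=-R.T@W[:3,3]
    uv=np.atleast_2d(np.asarray(uv,float));d=np.c_[(uv-K[[0,1],[2,2]])/K[0,0],np.ones(len(uv))]*[1,-1,-1]@R
    return (c+d*((z-c[2])/d[:,2])[:,None])[:,:2]
def blob(r,roi,cond):
    """largest contour of cond(hsv) inside roi (u0,v0,u1,v1) -> Nx2 pixels"""
    h=cv2.cvtColor(r["pixels"],cv2.COLOR_RGB2HSV).astype(int);u0,v0,u1,v1=roi
    m=np.zeros(h.shape[:2],np.uint8);m[v0:v1,u0:u1]=cond(h[...,0],h[...,1],h[...,2])[v0:v1,u0:u1]
    cs=cv2.findContours(m,cv2.RETR_EXTERNAL,cv2.CHAIN_APPROX_NONE)[0]
    return max(cs,key=cv2.contourArea)[:,0]
def caps(r,roi,z,t=45):
    c=blob(r,roi,lambda h,s,v:v<t);b=cv2.boundingRect(c);return cast(r,[[b[0]+(b[2]-1)/2,b[1]+(b[3]-1)/2]],z)[0],b
E
python3 - <<'E'
from h import *
S=bot.read_camera("scene");D=bot.read_camera("side")
for n,a,b,z in(("bottle",(192,215,222,250),(335,200,368,222),159.5),("flask",(120,138,140,156),(220,268,243,288),157),("jar",(385,138,420,165),(188,150,220,175),77)):
    print(n,*caps(S,a,z),*caps(D,b,z))
cork=lambda h,s,v:(s>90)&(h<25)&(v>60)
for n,r,roi in(("S",S,(365,145,430,195)),("D",D,(178,165,235,200))):
    p=cast(r,blob(r,roi,cork),16);print("mat",n,cv2.minEnclosingCircle(p.astype(np.float32)),p.min(0),p.max(0))
for r,pts in((S,[(114,185),(164,185),(140,167),(140,203),(182,233),(238,225),(254,279),(196,297),(305,233),(376,227),(387,272),(314,279)]),):
    for u,v in pts: print((u,v),cv2.cvtColor(r["pixels"][v:v+1,u-3:u+4],cv2.COLOR_RGB2HSV)[0].tolist())
def big(r,roi,n):
    u0,v0,u1,v1=roi;cv2.imwrite(f"pics/{n}.png",cv2.resize(r["pixels"][v0:v1,u0:u1,::-1],None,fx=4,fy=4,interpolation=cv2.INTER_CUBIC))
big(S,(95,135,275,280),"cropS"); big(D,(170,200,370,345),"cropD")
E
```

```text
bottle [ 663.7 -147.2] (197, 222, 18, 19) [ 664.5 -144. ] (343, 202, 18, 17)
flask [ 412.7 -309. ] (125, 142, 9, 9) [ 412.6 -308.1] (224, 271, 14, 14)
jar [424.7 309.7] (392, 141, 23, 20) [422.  315.2] (192, 153, 22, 14)
mat S ((431.4546203613281, 300.8519592285156), 58.717552185058594) [374.5 242.5] [488.9 358.4]
mat D ((425.8393859863281, 290.2865905761719), 69.24324035644531) [368.3 221.1] [483.3 349.9]
(114, 185) [[0, 0, 67], [105, 8, 65], [120, 4, 64], [150, 4, 68], [0, 6, 79], [0, 11, 90], [8, 11, 94]]
(164, 185) [[12, 14, 90], [8, 13, 77], [0, 4, 60], [120, 9, 59], [90, 8, 62], [90, 4, 63], [75, 8, 66]]
(140, 167) [[70, 11, 68], [60, 8, 68], [60, 7, 69], [60, 4, 67], [60, 8, 68], [70, 11, 68], [60, 8, 68]]
(140, 203) [[15, 9, 58], [15, 9, 57], [0, 5, 56], [15, 9, 54], [0, 10, 50], [0, 5, 49], [30, 5, 49]]
(182, 233) [[33, 18, 131], [33, 18, 131], [33, 18, 131], [33, 17, 132], [34, 16, 131], [30, 12, 129], [30, 14, 127]]
(238, 225) [[90, 3, 74], [150, 3, 75], [60, 3, 74], [30, 9, 82], [35, 15, 101], [30, 17, 120], [33, 20, 130]]
(254, 279) [[45, 11, 46], [30, 6, 45], [60, 6, 45], [30, 6, 44], [120, 6, 44], [20, 15, 51], [20, 23, 67]]
(196, 297) [[30, 10, 79], [30, 4, 57], [0, 0, 53], [90, 5, 50], [60, 6, 46], [0, 0, 42], [0, 0, 38]]
(305, 233) [[39, 14, 132], [35, 12, 128], [30, 11, 113], [23, 11, 93], [10, 10, 77], [0, 12, 66], [15, 9, 57]]
(376, 227) [[10, 15, 51], [15, 8, 65], [15, 11, 90], [30, 11, 111], [30, 14, 126], [34, 16, 131], [39, 14, 132]]
(387, 272) [[10, 15, 50], [10, 15, 51], [15, 10, 52], [30, 16, 65], [25, 17, 90], [30, 18, 115], [37, 18, 128]]
(314, 279) [[34, 16, 125], [35, 14, 107], [30, 13, 77], [10, 13, 58], [0, 13, 57], [0, 9, 55], [15, 10, 52]]
```

View pics/cropS.png

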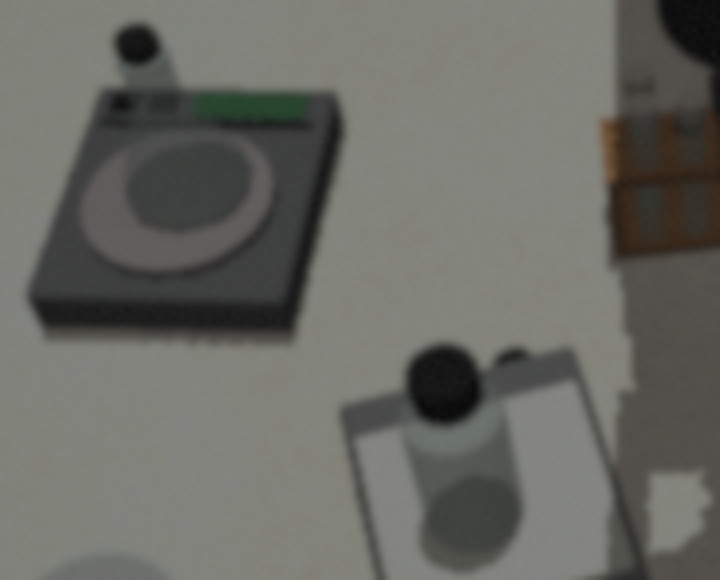

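View pics/cropD.png

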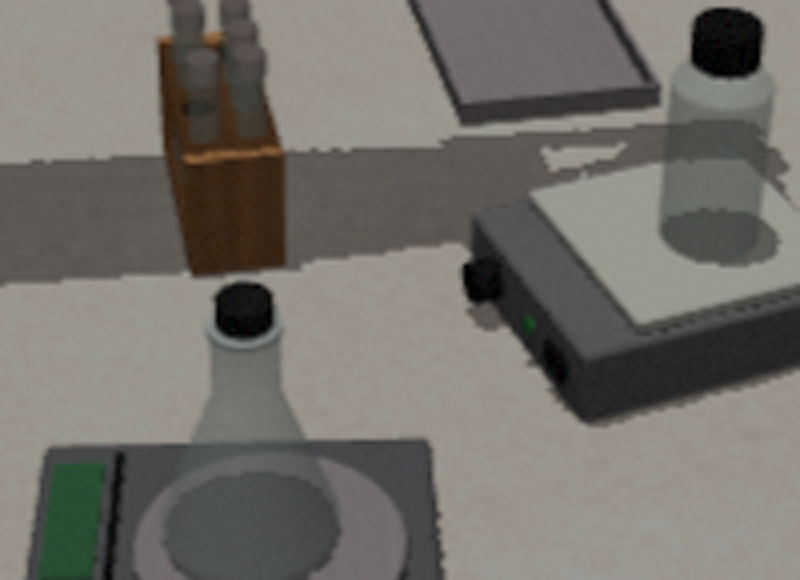

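The crops show the pan ellipse spanning u 115–163, v 167–203 in the scene view. The bottle cap is at (206,231) and the stirrer is turned slightly. The cap positions from the two views agree within 6 mm. Next I measure the tray and the obstacles, then start with the bottle.

```bash
python3 - <<'E'
from h import *
S=bot.read_camera("scene");D=bot.read_camera("side")
f=lambda x:cv2.minAreaRect(x.astype(np.float32))
tray=lambda h,s,v:(v<112)
for r,roi in((S,(298,220,394,286)),(D,(268,187,338,234))):
    c=blob(r,roi,tray);print("tray",cv2.boundingRect(c),f(cast(r,c,10)))
print("pan",cast(S,[[139.2,185.3]],45), "rack top approx",cast(S,[[248,166],[300,162]],70),"dishes",cast(S,[[119,294]],45),"burner",cast(S,[[447,252]],50))
print("stirrer front corners z50",cast(S,[[183,244.5],[238.5,229]],50),cast(D,[[302.5,248],[330,281.75]],50))
E
```

```text
tray (304, 224, 86, 59) ((646.1318359375, 130.72430419921875), (132.5559844970703, 164.5814666748047), 0.28012755513191223)
tray (271, 190, 64, 42) ((643.4794921875, 129.97869873046875), (125.6400375366211, 185.85751342773438), 0.16370972990989685)
pan [[ 425.5 -315. ]] rack top approx [[420.8 -58.7]
 [423.7  63.4]] dishes [[ 708.3 -331.6]] burner [[698.2 327.8]]
stirrer front corners z50 [[ 610.5 -209.3]
 [ 585.3  -92. ]] [[ 586.7  -94. ]
 [ 609.1 -212.7]]
```

Emit:
jog_arm(series=[[-36,4,0,0,0,0,-1],[-36,4,0,0,0,0,-1],[-36,4,0,0,0,0,-1],[-38,2,0,0,0,0,-1],[0,0,0,0,0,0,-1],[0,0,0,0,0,0,-1]])

```text
time_s: 1.1
tcp_pos: [663.9, -145.7, 231.2]
ee_rot: [0.707, 0.707, 0.0, -0.0]
wrist_force: [0.5, 0.0, 0.1]
width: 85.7
grasp_force: 0.0
```

Emit:
jog_arm(series=[[0,0,40,0,0,0,-1],[0,0,40,0,0,0,-1],[0,0,30,0,0,0,-1],[0,0,17,0,0,0,-1],[0,0,0,0,0,0,-1],[0,0,0,0,0,0,0.3],[0,0,0,0,0,0,0.6],[0,0,0,0,0,0,0.6],[0,0,0,0,0,0,0.6],[0,0,0,0,0,0,0.6]], force=40)

```text
time_s: 2.35
tcp_pos: [665.0, -146.4, 106.6]
ee_rot: [0.707, 0.707, 0.001, 0.001]
wrist_force: [-1.3, 1.3, 5.1]
width: 48.8
grasp_force: 41.7
```

Emit:
jog_arm(series=[[0,0,-15,0,0,0,0.6],[0,0,-30,0,0,0,0.6],[0,0,-15,0,0,0,0.6],[25,-1,0,0,0,0,0.6],[50,-4,0,0,0,0,0.6],[50,-5,0,0,0,0,0.6],[50,-5,0,0,0,0,0.6],[50,-4,0,0,0,0,0.6],[35,0,0,0,0,0,0.6],[16,0,0,0,0,0,0.6]])

```text
time_s: 3.6
tcp_pos: [643.5, 132.7, 162.9]
ee_rot: [0.706, 0.708, -0.001, -0.001]
wrist_force: [-0.6, 0.5, -1.8]
width: 48.5
grasp_force: 41.9
```

Emit:
jog_arm(series=[[0,0,30,0,0,0,0.6],[0,0,40,0,0,0,0.6],[0,0,22,0,0,0,0.6],[0,0,8,0,0,0,0.6],[0,0,4,0,0,0,0.6],[0,0,0,0,0,0,0.6],[0,0,0,0,0,0,0.6]])

```text
time_s: 4.47
tcp_pos: [646.0, 130.0, 61.8]
ee_rot: [0.707, 0.707, 0.001, 0.001]
wrist_force: [-0.0, 0.5, -2.1]
width: 48.4
grasp_force: 41.9
```

Emit:
jog_arm(series=[[0,0,1.5,0,0,0,0.6],[0,0,1.5,0,0,0,0.6],[0,0,0,0,0,0,0.6]])

```text
time_s: 4.85
tcp_pos: [645.7, 130.2, 59.6]
ee_rot: [0.707, 0.707, 0.001, 0.0]
wrist_force: [-4.2, -0.1, 6.0]
width: 48.9
grasp_force: 42.7
```

Emit:
jog_arm(series=[[0,0,0,0,0,0,0.2],[0,0,0,0,0,0,-0.2],[0,0,0,0,0,0,-1],[0,0,0,0,0,0,-1],[0,0,0,0,0,0,-1],[0,0,-30,0,0,0,-1],[0,0,-60,0,0,0,-1],[0,0,-60,0,0,0,-1],[0,0,-25,0,0,0,-1],[0,0,0,0,0,0,-1]])

```text
time_s: 6.1
tcp_pos: [646.5, 130.2, 235.8]
ee_rot: [0.707, 0.707, 0.002, 0.002]
wrist_force: [-0.7, 0.2, -0.2]
width: 85.2
grasp_force: 0.0
```

```bash
python3 - <<'E'
from h import *
S=bot.read_camera("scene");D=bot.read_camera("side");p=bot.observe();print(p["tcp_pos"],p["width"])
u0,v0,u1,v1=95,120,455,330
a=cv2.resize(S["pixels"][v0:v1,u0:u1],None,fx=1.55,fy=1.55)
b=cv2.resize(D["pixels"],(373,280))
cv2.imwrite("pics/a1.png",np.vstack([a[:, :558,::-1],np.hstack([b,np.zeros((280,185,3),np.uint8)])[:274,:,::-1]]))
E
```

```text
[644.3 129.9 230.7] 85.24606371690257
```

View pics/a1.png

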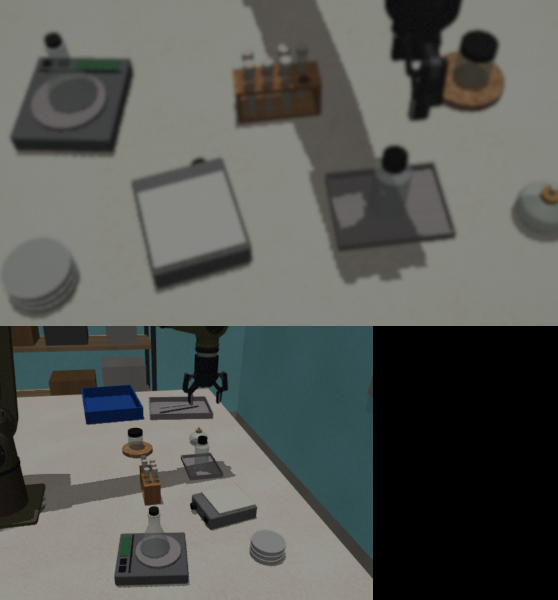

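The bottle stands upright in the tray at crop pixel (395,190). The stirrer plate is clear. Next is the flask.

Emit:
jog_arm(series=[[-30,-16,0,0,0,0,-1],[-50,-26,0,0,0,0,-1],[-50,-26,0,0,0,0,-1],[-50,-26,0,0,0,0,-1],[-50,-26,0,0,0,0,-1],[-50,-26,0,0,0,0,-1],[-50,-26,0,0,0,0,-1],[-50,-26,0,0,0,0,-1],[-40,-22,0,0,0,0,-1],[-18,-12,0,0,0,0,-1]])

```text
time_s: 7.45
tcp_pos: [410.7, -309.0, 229.0]
ee_rot: [0.708, 0.706, -0.0, -0.003]
wrist_force: [0.3, 0.4, 0.2]
width: 85.3
grasp_force: 0.0
```

Emit:
jog_arm(series=[[0,0,0,0,0,0,-1],[0,0,0,0,0,0,-1]])

```text
time_s: 7.7
tcp_pos: [412.7, -307.1, 230.5]
ee_rot: [0.707, 0.707, 0.0, -0.002]
wrist_force: [0.1, 0.2, 0.3]
width: 85.4
grasp_force: 0.0
```

```bash
python3 - <<'E'
from h import *
S=bot.read_camera("scene");D=bot.read_camera("side")
f=lambda x:cv2.minAreaRect(x.astype(np.float32))
for r,seed in((S,(216,262)),(D,(345,262))):
    g=cv2.GaussianBlur(r["pixels"],(3,3),0);m=np.zeros((422,562),np.uint8)
    cv2.floodFill(g,m,seed,0,(14,)*3,(14,)*3,4|cv2.FLOODFILL_MASK_ONLY|cv2.FLOODFILL_FIXED_RANGE|(255<<8))
    c=max(cv2.findContours(m[1:-1,1:-1],0,1)[0],key=cv2.contourArea)[:,0]
    print(cv2.boundingRect(c),f(cast(r,c,50)))
E
```

```text
(185, 231, 67, 60) ((656.411376953125, -139.0368194580078), (115.39106750488281, 116.14752960205078), 11.153240203857422)
(0, 95, 560, 325) ((454.1005554199219, 161.62646484375), (843.73095703125, 1460.0322265625), 0.0068410178646445274)
```

Emit:
jog_arm(series=[[0,0,40,0,0,0,-1],[0,0,40,0,0,0,-1],[0,0,23,0,0,0,-1],[0,0,10,0,0,0,-0.4],[0,0,0,0,0,0,0.1],[0,0,0,0,0,0,0.4],[0,0,0,0,0,0,0.7],[0,0,0,0,0,0,0.8],[0,0,0,0,0,0,0.8],[0,0,0,0,0,0,0.8]])

```text
time_s: 9.05
tcp_pos: [413.7, -308.7, 120.9]
ee_rot: [0.707, 0.707, 0.0, 0.001]
wrist_force: [-1.2, 1.0, 5.9]
width: 26.4
grasp_force: 40.1
```

Emit:
jog_arm(series=[[0,0,-15,0,0,0,0.8],[0,0,-30,0,0,0,0.8],[0,0,-15,0,0,0,0.8],[12,18,0,0,0,0,0.8],[28,40,0,0,0,0,0.8],[33,48,0,0,0,0,0.8],[33,48,0,0,0,0,0.8],[33,48,0,0,0,0,0.8],[20,28,0,0,0,0,0.8],[10,13,0,0,0,0,0.8]])

```text
time_s: 10.3
tcp_pos: [656.9, -137.7, 178.7]
ee_rot: [0.706, 0.708, -0.0, -0.0]
wrist_force: [0.1, 0.0, -1.5]
width: 26.7
grasp_force: 39.9
```

Emit:
jog_arm(series=[[0,0,20,0,0,0,0.8],[0,0,20,0,0,0,0.8],[0,0,9,0,0,0,0.8],[0,0,3,0,0,0,0.8],[0,0,2,0,0,0,0.8],[0,0,0,0,0,0,0.8],[0,0,0,0,0,0,0.8]])

```text
time_s: 11.18
tcp_pos: [656.3, -139.2, 126.1]
ee_rot: [0.707, 0.707, 0.0, 0.001]
wrist_force: [-1.1, -0.2, 1.4]
width: 26.7
grasp_force: 40.2
```

Emit:
jog_arm(series=[[0,0,1,0,0,0,0.8],[0,0,0,0,0,0,0.5],[0,0,0,0,0,0,0.1],[0,0,0,0,0,0,-1],[0,0,0,0,0,0,-1],[0,0,0,0,0,0,-1],[0,0,-20,0,0,0,-1],[0,0,-48,0,0,0,-1],[0,0,-40,0,0,0,-1],[0,0,0,0,0,0,-1]])

```text
time_s: 12.42
tcp_pos: [658.7, -139.8, 240.0]
ee_rot: [0.707, 0.707, 0.003, 0.005]
wrist_force: [-0.1, 0.3, 0.1]
width: 85.1
grasp_force: 0.0
```

Emit:
jog_arm(series=[[26,-12,0,0,0,0,-1],[50,-25,0,0,0,0,-1],[55,-29,0,0,0,0,-1],[55,-29,0,0,0,0,-1],[55,-29,0,0,0,0,-1],[55,-29,0,0,0,0,-1],[55,-29,0,0,0,0,-1],[50,-26,0,0,0,0,-1],[35,-18,0,0,0,0,-1],[15,-8,0,0,0,0,-1]])

```text
time_s: 13.68
tcp_pos: [420.7, 313.4, 232.3]
ee_rot: [0.706, 0.708, -0.0, -0.0]
wrist_force: [-0.3, 0.2, -0.5]
width: 85.8
grasp_force: 0.0
```

Emit:
jog_arm(series=[[0,0,0,0,0,0,-1],[0,0,0,0,0,0,-1]])

```text
time_s: 13.92
tcp_pos: [422.5, 311.0, 232.2]
ee_rot: [0.707, 0.707, -0.0, 0.0]
wrist_force: [0.1, 0.9, -0.8]
width: 85.0
grasp_force: 0.0
```

```bash
python3 - <<'E'
from h import *
S=bot.read_camera("scene");D=bot.read_camera("side");print(bot.observe()["tcp_pos"])
for n,r,roi in(("S",S,(125,135,260,275)),("D",D,(165,255,400,350))):
    print("flask stopper",caps(r,(195,215,230,250) if n=="S" else (325,200,365,232),162))
g=cv2.cvtColor(S["pixels"],cv2.COLOR_RGB2HSV).astype(int)
c=blob(S,(108,164,172,206),lambda h,s,v:(v>78)&(v<115)&((h<20)|(h>150)))
p=cast(S,c,45);print("pan",cv2.boundingRect(c),cv2.minEnclosingCircle(p.astype(np.float32)))
cv2.imwrite("pics/b1.png",np.hstack([S["pixels"][120:330,95:455],cv2.resize(D["pixels"][190:400,170:450],None,fx=1,fy=1)])[...,::-1])
E
```

```text
[422.6 310.9 232.3]
flask stopper (array([ 656.2, -140.4]), (204, 221, 11, 12))
flask stopper (array([ 656.6, -137.4]), (341, 203, 12, 10))
pan (115, 168, 48, 34) ((420.4101257324219, -316.3133544921875), 54.67423629760742)
```

View pics/b1.png

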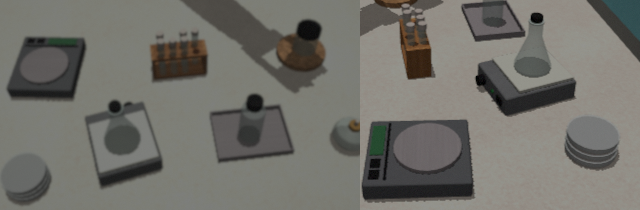

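The flask stands upright and centred on the stirrer, at crop pixel (122,125). The pan is clear. Now I grasp the jar.

```bash
python3 - <<'E'
from h import *
D=bot.read_camera("side");
c=blob(D,(198,310,276,366),lambda h,s,v:(v>78)&((h<20)|(h>150)));p=cast(D,c,45)
print(cv2.boundingRect(c),cv2.minEnclosingCircle(p.astype(np.float32)),cast(D,[[237.5,338]],45))
E
```

```text
(203, 313, 69, 48) ((420.2352600097656, -315.5581359863281), 56.24210739135742) [[ 419.5 -322.6]]
```

Emit:
jog_arm(series=[[0,0,30,0,0,0,-1],[0,0,50,0,0,0,-1],[0,0,50,0,0,0,-1],[0,0,35,0,0,0,-1],[0,0,18,0,0,0,-1],[0,0,6,0,0,0,-1],[0,0,0,0,0,0,-0.3],[0,0,0,0,0,0,0.2],[0,0,0,0,0,0,0.5],[0,0,0,0,0,0,0.5]])

```text
time_s: 15.32
tcp_pos: [423.4, 312.8, 45.2]
ee_rot: [0.707, 0.707, 0.002, 0.0]
wrist_force: [0.3, -0.5, 6.7]
width: 57.0
grasp_force: 43.5
```

Emit:
jog_arm(series=[[0,0,0,0,0,0,0.5],[0,0,0,0,0,0,0.5]])

```text
time_s: 15.58
tcp_pos: [423.4, 312.8, 45.2]
ee_rot: [0.707, 0.707, 0.002, 0.0]
wrist_force: [1.2, 0.6, 5.8]
width: 57.5
grasp_force: 43.5
```

Emit:
jog_arm(series=[[0,0,-15,0,0,0,0.5],[0,0,-35,0,0,0,0.5],[0,0,-45,0,0,0,0.5],[0,0,-30,0,0,0,0.5],[0,0,-15,0,0,0,0.5],[-16,0,0,0,0,0,0.5],[-36,0,0,0,0,0,0.5],[-48,-2,0,0,0,0,0.5],[-48,0,0,0,0,0,0.5],[-48,0,0,0,0,0,0.5]])

```text
time_s: 16.82
tcp_pos: [418.1, 113.7, 180.8]
ee_rot: [0.707, 0.707, -0.002, -0.001]
wrist_force: [-0.0, -1.2, -0.2]
width: 57.2
grasp_force: 43.2
```

Emit:
jog_arm(series=[[-48,0,0,0,0,0,0.5],[-48,0,0,0,0,0,0.5],[-48,0,0,0,0,0,0.5],[-48,0,0,0,0,0,0.5],[-48,0,0,0,0,0,0.5],[-48,0,0,0,0,0,0.5],[-48,0,0,0,0,0,0.5],[-48,0,0,0,0,0,0.5],[-32,0,0,0,0,0,0.5],[-16,0,0,0,0,0,0.5]])

```text
time_s: 18.08
tcp_pos: [418.1, -316.8, 181.0]
ee_rot: [0.708, 0.706, -0.0, -0.002]
wrist_force: [0.2, 0.4, -1.5]
width: 57.0
grasp_force: 43.2
```

Emit:
jog_arm(series=[[0,0,0,0,0,0,0.5]])

```text
time_s: 18.2
tcp_pos: [419.0, -316.0, 181.9]
ee_rot: [0.708, 0.707, 0.0, -0.001]
wrist_force: [0.4, 0.8, -2.2]
width: 57.1
grasp_force: 43.2
```

Lowering from 182 to about 74 first, then onto contact.

Emit:
jog_arm(series=[[0,0,20,0,0,0,0.5],[0,0,40,0,0,0,0.5],[0,0,30,0,0,0,0.5],[0,0,12,0,0,0,0.5],[0,0,4,0,0,0,0.5],[0,0,2,0,0,0,0.5],[0,0,0,0,0,0,0.5],[0,0,0,0,0,0,0.5]])

```text
time_s: 19.2
tcp_pos: [420.5, -316.5, 76.3]
ee_rot: [0.707, 0.707, 0.0, 0.001]
wrist_force: [-0.4, 0.1, -2.0]
width: 57.5
grasp_force: 43.2
```

Emit:
jog_arm(series=[[0,0,1.5,0,0,0,0.5],[0,0,1,0,0,0,0.5],[0,0,0,0,0,0,0.5]])

```text
time_s: 19.58
tcp_pos: [420.3, -316.5, 74.2]
ee_rot: [0.707, 0.707, -0.0, 0.0]
wrist_force: [-2.1, 1.8, 5.1]
width: 57.0
grasp_force: 44.0
```

Emit:
jog_arm(series=[[0,0,0,0,0,0,0.1],[0,0,0,0,0,0,-0.3],[0,0,0,0,0,0,-1],[0,0,0,0,0,0,-1],[0,0,0,0,0,0,-1],[0,0,-20,0,0,0,-1],[0,0,-50,0,0,0,-1],[0,0,-60,0,0,0,-1],[0,0,-30,0,0,0,-1],[0,0,0,0,0,0,-1]])

```text
time_s: 20.82
tcp_pos: [421.3, -317.2, 236.4]
ee_rot: [0.707, 0.707, 0.0, 0.003]
wrist_force: [0.1, -0.1, -0.3]
width: 85.2
grasp_force: 0.0
```

Emit:
jog_arm(series=[[26,12,0,0,0,0,-1],[50,25,0,0,0,0,-1],[55,28,0,0,0,0,-1],[55,28,0,0,0,0,-1],[55,28,0,0,0,0,-1],[55,28,0,0,0,0,-1],[55,28,0,0,0,0,-1],[45,23,0,0,0,0,-1],[35,17,0,0,0,0,-1],[15,8,0,0,0,0,-1]])

```text
time_s: 22.08
tcp_pos: [644.5, 131.7, 229.9]
ee_rot: [0.706, 0.708, -0.002, -0.001]
wrist_force: [0.7, -0.4, -0.4]
width: 85.5
grasp_force: 0.0
```

Emit:
jog_arm(series=[[0,0,0,0,0,0,-1],[0,0,0,0,0,0,-1]])

```text
time_s: 22.32
tcp_pos: [644.4, 128.8, 232.1]
ee_rot: [0.707, 0.707, -0.001, -0.0]
wrist_force: [1.1, 0.9, 0.7]
width: 85.3
grasp_force: 0.0
```

```bash
python3 - <<'E'
from h import *
S=bot.read_camera("scene");D=bot.read_camera("side");print(bot.observe()["tcp_pos"])
print("jar",caps(S,(125,150,155,185),106,40),caps(D,(222,285,258,325),106,40))
print("bottle",caps(S,(325,190,370,235),112.5),caps(D,(285,170,325,215),112.5))
cork=lambda h,s,v:(s>90)&(h<25)&(v>60)
for r,roi in((S,(365,145,430,195)),(D,(178,165,235,200))):
    c=blob(r,roi,cork);print("mat",cv2.boundingRect(c),cv2.minEnclosingCircle(cast(r,c,16).astype(np.float32)))
cv2.imwrite("pics/c1.png",np.hstack([S["pixels"][120:330,95:455],D["pixels"][150:360,170:450]])[...,::-1])
E
```

```text
[644.7 128.6 232.8]
jar (array([ 423.2, -308.8]), (125, 156, 21, 21)) (array([ 421.9, -318.8]), (222, 292, 33, 31))
bottle (array([645.2, 129. ]), (342, 215, 15, 17)) (array([640.8, 118.6]), (297, 170, 14, 8))
mat (379, 154, 40, 35) ((431.1796875, 301.2471923828125), 58.99032211303711)
mat (184, 173, 45, 25) ((424.8849182128906, 291.16497802734375), 70.5582504272461)
```

View pics/c1.png

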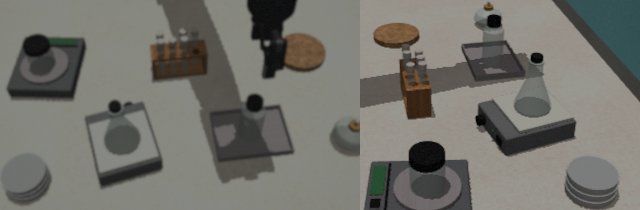

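The jar is upright on the balance pan at crop pixel (37,60), the bottle is still in the tray and the mat is clear at (302,52). Now I pick up the bottle.

Emit:
jog_arm(series=[[0,0,30,0,0,0,-1],[0,0,50,0,0,0,-1],[0,0,50,0,0,0,-1],[0,0,30,0,0,0,-1],[0,0,14,0,0,0,-1],[0,0,0,0,0,0,-1],[0,0,0,0,0,0,0.2],[0,0,0,0,0,0,0.6],[0,0,0,0,0,0,0.6],[0,0,0,0,0,0,0.6]])

```text
time_s: 23.68
tcp_pos: [646.1, 130.2, 61.2]
ee_rot: [0.707, 0.707, 0.001, 0.001]
wrist_force: [-2.2, 0.2, 6.3]
width: 48.6
grasp_force: 41.3
```

Emit:
jog_arm(series=[[0,0,0,0,0,0,0.6],[0,0,0,0,0,0,0.6]])

```text
time_s: 23.92
tcp_pos: [646.0, 130.2, 61.1]
ee_rot: [0.707, 0.707, 0.001, 0.001]
wrist_force: [-2.5, -1.9, 6.3]
width: 48.5
grasp_force: 41.3
```

Emit:
jog_arm(series=[[0,0,-15,0,0,0,0.6],[0,0,-40,0,0,0,0.6],[0,0,-45,0,0,0,0.6],[0,0,-20,0,0,0,0.6],[10,-30,0,0,0,0,0.6],[14,-50,0,0,0,0,0.6],[14,-50,0,0,0,0,0.6],[12,-45,0,0,0,0,0.6],[7,-28,0,0,0,0,0.6],[3,-12,0,0,0,0,0.6]])

```text
time_s: 25.18
tcp_pos: [428.3, 190.1, 178.0]
ee_rot: [0.707, 0.707, -0.0, -0.0]
wrist_force: [0.0, -0.0, -2.2]
width: 48.8
grasp_force: 42.2
```

Emit:
jog_arm(series=[[0,0,0,0,0,0,0.6],[0,0,0,0,0,0,0.6]])

```text
time_s: 25.42
tcp_pos: [430.9, 189.8, 178.9]
ee_rot: [0.707, 0.707, 0.0, 0.0]
wrist_force: [0.2, 0.7, -2.0]
width: 48.6
grasp_force: 42.2
```

```bash
python3 - <<'E'
from h import *
w=bot.read_camera("wrist");print(bot.observe()["tcp_pos"])
cv2.imwrite("pics/w1.png",w["pixels"][...,::-1])
S=bot.read_camera("scene");D=bot.read_camera("side")
for r,roi in((S,(365,140,430,200)),(D,(170,160,240,205))):
    c=blob(r,roi,lambda h,s,v:(s>70)&(h<25));p=cast(r,c,16);print("mat",cv2.boundingRect(c),p.min(0),p.max(0))
def fish(r,uv,z):
    K,W=cam(r);R=W[:3,:3];C=-R.T@W[:3,3];q=(uv-K[[0,1],[2,2]])/K[0,0];t=np.linalg.norm(q,axis=1)
    d=np.c_[q*(np.sin(t)/t)[:,None],np.cos(t)]*[1,-1,-1]@R
    return (C+d*((z-C[2])/d[:,2])[:,None])[:,:2]
c=blob(w,(0,0,560,420),lambda h,s,v:(s>90)&(h<25)&(v>60));p=fish(w,c,16)
print("wrist mat",cv2.boundingRect(c),cv2.minEnclosingCircle(p.astype(np.float32)),cv2.fitEllipse(p.astype(np.float32)),p.min(0),p.max(0))
E
```

```text
[430.9 189.8 178.9]
mat (372, 154, 48, 37) [371.6 241.7] [494.2 359.8]
mat (184, 173, 45, 25) [367.9 220.6] [485.2 362.1]
wrist mat (215, 11, 126, 121) ((426.9787292480469, 301.746337890625), 58.499473571777344) ((426.96142578125, 301.82781982421875), (115.5322494506836, 115.83316802978516), 18.05020523071289) [368.8 243.9] [485.2 359.9]
```

View pics/w1.png

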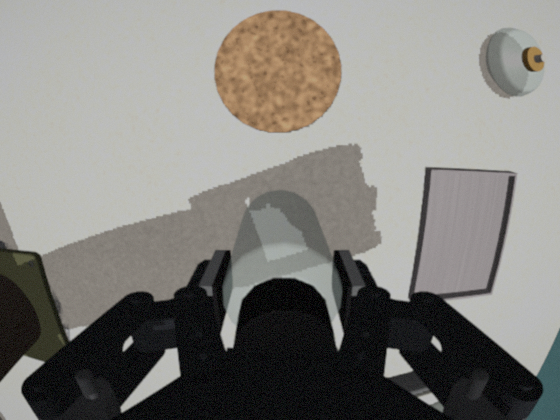

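The wrist view shows the mat clear at (278,72), which casts to (427,302), and the bottle held upright between the fingers. I move over the mat and lower.

Emit:
jog_arm(series=[[22,-1,0,0,0,0,0.6],[40,-2,0,0,0,0,0.6],[35,0,0,0,0,0,0.6],[15,0,0,0,0,0,0.6],[0,0,20,0,0,0,0.6],[0,0,40,0,0,0,0.6],[0,0,28,0,0,0,0.6],[0,0,10,0,0,0,0.6],[0,0,4,0,0,0,0.6],[0,0,0,0,0,0,0.6]])

```text
time_s: 26.82
tcp_pos: [427.6, 302.0, 77.6]
ee_rot: [0.707, 0.707, 0.001, 0.0]
wrist_force: [0.8, -1.2, -3.0]
width: 48.6
grasp_force: 42.2
```

Emit:
jog_arm(series=[[0,0,2,0,0,0,0.6],[0,0,0,0,0,0,0.6],[0,0,0,0,0,0,0.6]])

```text
time_s: 27.2
tcp_pos: [427.2, 302.1, 75.2]
ee_rot: [0.707, 0.707, 0.0, 0.0]
wrist_force: [0.6, -0.2, -2.0]
width: 48.9
grasp_force: 42.2
```

Emit:
jog_arm(series=[[0,0,1.5,0,0,0,0.6],[0,0,0,0,0,0,0.6],[0,0,0,0,0,0,0.6]])

```text
time_s: 27.58
tcp_pos: [427.3, 302.3, 74.2]
ee_rot: [0.707, 0.707, 0.0, 0.0]
wrist_force: [-2.1, -0.6, 4.8]
width: 48.6
grasp_force: 42.8
```

Emit:
jog_arm(series=[[0,0,0,0,0,0,0.2],[0,0,0,0,0,0,-0.2],[0,0,0,0,0,0,-1],[0,0,0,0,0,0,-1],[0,0,0,0,0,0,-1],[0,0,-30,0,0,0,-1],[0,0,-60,0,0,0,-1],[0,0,-60,0,0,0,-1],[0,0,-20,0,0,0,-1],[0,0,0,0,0,0,-1]])

```text
time_s: 28.82
tcp_pos: [427.7, 302.4, 245.0]
ee_rot: [0.707, 0.707, 0.002, 0.0]
wrist_force: [-0.1, -0.1, 0.2]
width: 85.7
grasp_force: 0.0
```

Emit:
jog_arm(series=[[-30,10,0,0,0,0,-1],[-50,25,0,0,0,0,-1],[-50,25,0,0,0,0,-1],[-50,25,0,0,0,0,-1],[-40,15,0,0,0,0,-1],[-20,5,0,0,0,0,-1],[0,0,0,0,0,0,-1],[0,0,0,0,0,0,-1]])

```text
time_s: 29.82
tcp_pos: [531.0, 62.5, 241.3]
ee_rot: [0.707, 0.707, -0.001, -0.001]
wrist_force: [0.3, -0.0, 1.1]
width: 85.3
grasp_force: 0.0
```

```bash
python3 - <<'E'
from h import *
S=bot.read_camera("scene");D=bot.read_camera("side")
print("jar",caps(S,(115,150,155,185),106,40),caps(D,(215,285,265,325),106,40))
print("bottle",caps(S,(385,110,425,158),125.5),caps(D,(175,125,230,165),125.5))
print("flask",caps(S,(195,215,230,250),162),caps(D,(325,200,365,232),162))
cv2.imwrite("pics/d1.png",np.hstack([S["pixels"][110:330,95:455],D["pixels"][130:350,170:450]])[...,::-1])
E
```

```text
jar (array([ 420.7, -315.6]), (118, 155, 29, 22)) (array([ 419.6, -318.3]), (219, 292, 36, 31))
bottle (array([425.1, 302.3]), (398, 129, 13, 14)) (array([423.5, 305.8]), (196, 138, 14, 12))
flask (array([ 656.3, -139.5]), (205, 221, 10, 12)) (array([ 656.6, -137.4]), (341, 203, 12, 10))
```

View pics/d1.png

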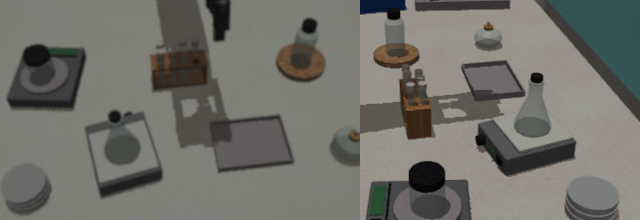

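All three vessels stand upright and centred: the jar at (37,65), the flask at (122,130) and the bottle at (303,50). They are within a few mm of the middle of their stations, and the rack, burner and dishes have not moved.

```bash
python3 -c "from cell import bot;print(bot.sign_off())"
```

```text
the job is handed in; nothing more can be done
None
```

The job is handed in at about 30 s: the flask is on the stirrer, the bottle on the cork mat (by way of the tray) and the jar on the balance, each upright and measured within about 5 mm of its station's middle; no verdict came back.

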